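Vent a vacuum desiccator and take off its lid

ROBOT

A 6-joint arm with a two-finger parallel gripper is mounted at the origin on the work surface. World frame = base frame: x ahead of the robot, y to its left, z up, the work surface at z = 0. Lengths are in m, angles in rad, forces in N, time in s.
With the tool pointing down it reaches from about 0.425 to 0.95 m from the base axis. Payload 3.5 kg.
Tool frame: the origin (TCP) lies at the very end of the fingers, on their centre line; the grasp point (between the pads) lies 19 mm behind it; x points along the fingers, z is the direction in which the jaws open and shut, and the axes are right-handed (so a half turn about x gives the same grasp; the last joint's range is limited). The gripper opens to 85 mm and grips with 20 to 120 N. Pads are 22 mm wide; open, the fingers measure 114 mm over their backs; the gripper's body (76 mm by 85 mm) begins 54 mm behind the grasp point. The pads swing forward as they close: fully open they stand 13 mm farther back than shut.
Start: joints at [1.067, 0.286, 1.577, -0, 1.279, -0.15], TCP at [0.234, 0.633, 0.231] pointing down, gripper open.
Joint ranges: [-2.77, 2.77], [-0.9, 2.22], [0.21, 2.48], [-1.53, 4.67], [0.24, 2.81], [-2.84, 2.84]. Speed limits (rad/s): [2.79, 2.79, 3.14, 3.14, 3.14, 3.14].

INTERFACE

Orientations are given as a unit quaternion [x, y, z, w].
In Python, from plant import ctrl, cams gives the robot as it stands.
- The arm moves only by the tool play_rows, never from a script. Its argument "rows" is a list of rows, each a list of 3 entries, a list of its own where there are three numbers: the opening in per cent of the stroke, from 0 (shut) to 100 (fully open), then the shift along the tool's x, y, z in units of 0.3 m (1.0 is 0.3 m), then the turn, a rotation vector about the tool's x, y, z in units of pi/2 rad (1.0 is pi/2 rad). A call has 1 to 10 rows; each row is the pose to reach, as a shift and turn from the pose commanded when the call began, along the tool's axes at that moment; what a row does not reach only later rows make up. A row lasts 1/12 s, in which the tool goes at most 41.7 mm and 7.16 degrees, less where a joint would pass 70% of its speed; a pose out of reach is approached as far as the arm can. A call with a number of a shift or a turn outside -1 to 1 is refused whole. A call with a gripper value outside its range is refused whole. The fingers move at their own pace and stop on an object; "force" is the grip in N (left out, the last holds). Time passes only in rows, so rows that repeat a pose let the fingers close. It gives the time, the measured TCP pose, the force and the opening at its end, in the units of the state.
- ctrl.get_state(): the state, without advancing time (a new reading comes with each control period).
- cams.read_camera(name): name is "scene" or "top" or "wrist"; returns a dict with "color" (480x640x3 uint8, red, green, blue), "fx", "fy", "cx", "cy" (pixels), "view" (4x4, takes a point from world to camera coordinates). Camera axes: x right, y down, z forward; pixel columns grow to the right and rows downward; lengths in m; the calibration is good to about 2 mm. The wrist camera is an equidistant fisheye: a pixel r from the principal point sees the ray r / f radians off the axis. A picture is of the moment at which its call begins. There is no depth.
- ctrl.sign_off(): hands the job in, once; it reports no verdict.
The state is a dict: "time": time; "qpos": joint angles; "dq": joint speeds; "joint_efforts": joint torques, N m; "eef_pos": TCP position; "tcp_rot": TCP orientation; "contact_force": force on the tool from outside, world axes, zero at the start; "wrist_torque": the same for the moment, N m; "opening": opening from 0.0 (shut) to 1.0 (fully open).
Only numpy, scipy, OpenCV 4.12 (cv2) and the standard library are available. Lean on these libraries where they do the work, as an engineer would, in place of code of your own. Each camera call takes 0.05 s, during which the arm holds its last target. There are 200 camera calls.

TASK

The desiccator is still under vacuum: unscrew the red vent tap on its lid far enough to let the air in, and once the lid has come free take it off by its black knob and set it down gently, right way up, wholly on the blue mat, with the tap left open. Never force the lid: if it still holds, give the air more time rather than lifting or dragging the base with it, and do not disturb what is drying inside or the other things on the bench.

Things in the scene. Friction and masses are not known exactly. Their poses are not given: they have to be found in the camera images.
- tap_wing (a point): Vent tap: flat upright red wing, 46 long, 12 thick, 30 mm high; pinch it across its thickness. Point on the tap's vertical axis, 10 mm below the wing's top; x along the wing, z up. 25 mm below the point begins a red collar 28 mm across. The axis is 66 mm from the lid's axis, on lid_knob's +x side; the point is 30 mm higher than lid_knob. A white hose nozzle below it points outward.
- vent_tap (a joint): Angle of the tap: 0 is screwed home; opens anticlockwise seen from above, stop at 4.4. Found between 0 and 1.2. Drags with about 0.06 N m. Air passes from half a turn off home (3.14) on, without further action; the vacuum is then gone after 3 to 7 s (varies), which nothing shows: it can only be felt at the lid.
- lid_knob (a point): Black round knob in the middle of the clear domed lid, to lift it by: 42 mm diameter, 32 mm high, upright. Point at its centre on the lid's axis, 104 mm above the underside of the lid and 32 mm above the dome's top; x towards the vent tap, z up.
- lid: The lid with its tap: flange 210 mm in diameter, dome 72 mm high, 0.5 to 0.7 kg (5 to 7 N when free). Origin at the centre of the flange's underside, z up, x towards the tap. Under vacuum it holds fast to the base, so that a pull beyond about 35 N would lift the whole desiccator.
- desiccator: Heavy greenish glass base, loose on the bench, 3 kg, 105 mm high, flange 210 mm in diameter; origin at the centre of its foot, z up. The lid lies on its flat flange, centred by a collar 7 mm high inside it: lift straight up first. A weighing bottle and a starfish lie inside, below the flange.
- base_top (a point): Centre of the base's flat sealing face, 105 mm above the bench.
- mat_top (a point): Centre of the upper face of the flat blue mat, 290 x 290 mm, 6 mm thick, fixed to the bench; x and y along its edges.
- weighing_bottle: Small glass weighing bottle, 46 mm across, 47 mm tall, inside the desiccator; origin at the centre of its foot. Stays where it is.
- starfish: Dried starfish, 72 mm across, inside the desiccator; origin at its underside's centre. Stays where it is.
- white_bottle: White plastic reagent bottle with a red cap, 76 mm across, 185 mm tall, standing on the bench; origin at the centre of its foot. To be left alone.
- powder_bottle: Smaller white plastic reagent bottle with a red cap, 68 mm across, 160 mm tall, standing on the bench; origin at the centre of its foot. To be left alone.
- amber_bottle: Brown glass reagent bottle with a red cap, 80 mm across, 175 mm tall, standing on the bench; origin at the centre of its foot. To be left alone.
- specimen_jar: Clear round jar with a starfish mounted on a black card inside, foot 78 mm across, 160 mm tall, standing on the bench; origin at the centre of its foot. To be left alone.
- sample_pot: Small clear pot with a black cap, 42 mm across, 50 mm tall, standing on the bench; origin at the centre of its foot. To be left alone.
- slide_stack: Low stack of glass microscope slides, 26 x 76 x 12 mm, standing on the bench; origin at the centre of its foot. To be left alone.

How it is judged:
On the way, in this order (a step that is already met when the one before it is completed fails the run):
1. the vent tap is opened while the lid still sits on the base (value of joint vent_tap above 2.85 rad and horizontal distance between lid and base_top below 0.02 m and z of lid in the frame of base_top below 0.006 m), for 0.2 s.
2. the lid is lifted clear of the base, the base staying down (z of lid in the frame of base_top above 0.02 m and height (world z) of desiccator below 0.006 m), for 0.1 s.
At the end, for the whole second after the job is handed in: The lid rests right way up (within 0.06 rad) on the mat, wholly on it (its centre within 4.5 cm of the mat's centre along both edges), let go and still; the tap is still open; the base stands on the bench where it was (not lifted, tipped, or moved more than 4 cm) (x of lid in the frame of mat_top between -0.045 and 0.045 m and y of lid in the frame of mat_top between -0.045 and 0.045 m and z of lid in the frame of mat_top between -0.004 and 0.005 m and angle between lid's own z axis and vertical below 0.06 rad and linear speed of lid below 0.02 m/s and value of joint vent_tap above 2.85 rad and height (world z) of desiccator below 0.004 m and angle between desiccator's own z axis and vertical below 0.04 rad and contact force between the fingers and lid below 0.1 N); the robot touches nothing.
It fails at once if the base is lifted with the lid, tipped or dragged more than 4 cm (height (world z) of desiccator above 0.012 m or angle between desiccator's own z axis and vertical above 0.12 rad or distance of desiccator from where it was at the start of the episode above 0.04 m).
It fails at once if the lid is dropped: it moves faster than 0.5 m/s with no finger on it (contact force between the fingers and lid below 0.05 N and linear speed of lid above 0.5 m/s).
It fails at once if what is drying inside is knocked about (moved more than 5 cm or tipped over) (distance of any of weighing_bottle, starfish from where it was at the start of the episode above 0.05 m or angle between weighing_bottle's own z axis and vertical above 0.6 rad).
It fails at once if a bystander is pushed more than 4 cm or tipped over (distance of any of white_bottle, powder_bottle, amber_bottle, specimen_jar, sample_pot, slide_stack from where it was at the start of the episode above 0.04 m or angle between any of white_bottle, powder_bottle, amber_bottle, specimen_jar, sample_pot, slide_stack's own z axis and vertical above 0.6 rad).
It also fails if it takes over 67 s, if anything falls off the work surface, if the arm or the gripper's body presses on something with over 40 N, if the wrist force passes 120 N, or if a joint passes its speed limit or range.

## Working session

There is one attempt and no reset: what is moved stays moved. The work goes in short steps, Python scripts to look and compute and a tool call to move; the robot and the scene stay as the last step left them, time stands still between calls to the robot, and variables do not carry over. Pictures are saved under pics/ and viewed, about 8 in all and at most 12, crops included, and the job is handed in when it is done.

Besides the shell and the picture viewer there is one more tool, called after "Emit:" as name([rows], argument=value, ...), one row to a line, values as JSON. play_rows: Moves the arm, as the interface text tells. Shifts and turns lie within -1 to 1; 1 stands for 0.3 m of shift or pi/2 rad of turn. Its arguments: {"type":"object","properties":{"rows":{"type":"array"},"force":{"type":"number"}},"required":["rows"]}

```bash
mkdir -p pics; ls; cat > h.py <<'E'
from plant import ctrl, cams
import numpy as np, cv2
from scipy.spatial.transform import Rotation as R
def snap(n,f):
    c=cams.read_camera(n); cv2.imwrite('pics/'+f,c['color'][:,:,::-1]); return c
def ray(c,u,v,fish=False):
    V=np.array(c['view']); a,b=(u-c['cx'])/c['fx'],(v-c['cy'])/c['fy']
    if fish:
        r=np.hypot(a,b); d=np.array([a/r*np.sin(r),b/r*np.sin(r),np.cos(r)]) if r>0 else np.array([0,0,1.])
    else: d=np.array([a,b,1.])
    return -V[:3,:3].T@V[:3,3], V[:3,:3].T@d
def onz(c,u,v,z,fish=False):
    o,d=ray(c,u,v,fish); return o+d*(z-o[2])/d[2]
def proj(c,p):
    V=np.array(c['view']); q=V[:3,:3]@np.array(p)+V[:3,3]; return c['fx']*q[0]/q[2]+c['cx'],c['fy']*q[1]/q[2]+c['cy']
E
python3 - <<'E'
from h import *
import pickle
d={n:snap(n,n+'0.png') for n in('scene','top')}
pickle.dump(d,open('c.pkl','wb'))
for n in d: print(n,d[n]['fx'],d[n]['cx'],d[n]['cy'],np.round(d[n]['view'],3).tolist())
s=ctrl.get_state(); print(s['time'],s['eef_pos'],s['tcp_rot'],R.from_quat(s['tcp_rot']).as_matrix().round(3).tolist(),s['contact_force'],s['opening'])
E
```

```text
pics
scene 479.89517817775857 325.5474729182993 249.5631073867002 [[-0.25, 0.968, -0.013, 0.135], [0.743, 0.183, -0.644, -0.321], [-0.621, -0.17, -0.765, 1.643], [0.0, 0.0, 0.0, 1.0]]
top 611.5630112271512 312.90477319680616 229.54233783569657 [[-0.007, -1.0, -0.008, 0.017], [-0.984, 0.008, -0.178, 0.601], [0.178, 0.006, -0.984, 1.678], [0.0, 0.0, 0.0, 1.0]]
0.1 [0.23353262 0.63266201 0.23005483] [-0.40457269  0.58087415  0.40386208  0.57948389] [[-0.001, -0.938, 0.346], [-0.002, 0.346, 0.938], [-1.0, 0.0, -0.002]] [ 0.12678657  0.01435269 -0.89291383] 1.000300346419851
```

View pics/top0.png

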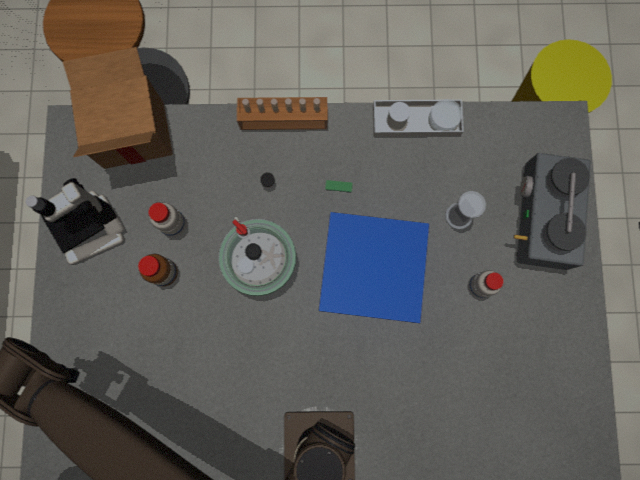

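View pics/scene0.png

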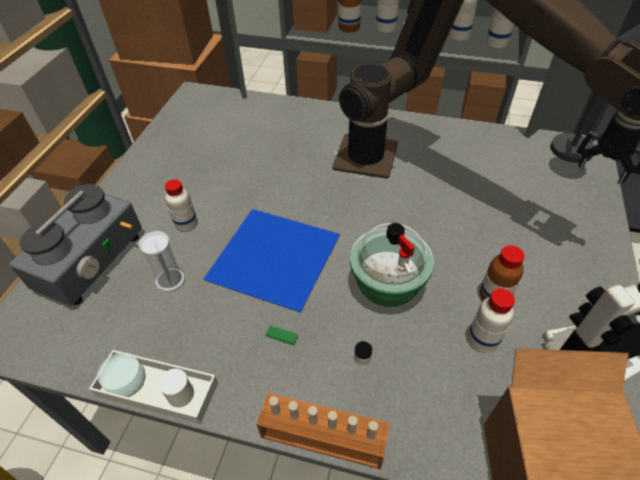

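The top view shows the desiccator at (258,258), the knob at (253,252), the tap at (240,228), and mat corners at (331,213), (429,222), (420,321) and (320,312). The scene view agrees, with the knob at (396,232) and the tap at (405,245).

```bash
python3 - <<'E'
from h import *
import pickle
d=pickle.load(open('c.pkl','rb')); t=d['top']; s=d['scene']
def blob(c,box,cond):
    x0,y0,x1,y1=box; im=c['color'][y0:y1,x0:x1].astype(int); m=cond(im); v,u=np.nonzero(m); return u.mean()+x0,v.mean()+y0,len(u),u.min()+x0,u.max()+x0,v.min()+y0,v.max()+y0
red=lambda i:(i[...,0]>110)&(i[...,1]<70)&(i[...,2]<70)
blk=lambda i:(i.max(-1)<60)
for n,c,bk,bw in(('top',t,(243,240,264,262),(228,212,250,240)),('scene',s,(384,220,406,244),(394,230,420,260))):
    k=blob(c,bk,blk); w=blob(c,bw,red); print(n,k,w)
    print(' knob',onz(c,*k[:2],.213).round(3),'wing',onz(c,*w[:2],.236).round(3))
pts=np.array([onz(t,*p,.006) for p in((331,213),(429,222),(420,321),(320,312))]);print(pts.round(3),pts.mean(0).round(3))
print('base',onz(t,258,258,.105).round(3))
for n,p in dict(pot=(267,181),slides=(339,186),jar=(460,215)).items(): print(n,onz(t,*p,.02).round(3))
for n,p in dict(white=(160,212),amber=(152,266)).items(): print(n,onz(t,*p,.18).round(3))
a=cv2.resize(t['color'][205:305,210:310],(400,400),interpolation=2); b=cv2.resize(s['color'][210:310,340:440],(400,400),interpolation=2)
cv2.imwrite('pics/z.png',np.hstack([a,b])[:,:,::-1])
E
```

```text
top (np.float64(253.01554404145077), np.float64(251.27461139896374), 193, np.int64(246), np.int64(260), np.int64(244), np.int64(259)) (np.float64(239.69158878504672), np.float64(227.29906542056074), 107, np.int64(233), np.int64(246), np.int64(220), np.int64(233))
 knob [0.517 0.165 0.213] wing [0.575 0.197 0.236]
scene (np.float64(394.3706563706564), np.float64(232.67181467181467), 259, np.int64(387), np.int64(403), np.int64(223), np.int64(243)) (np.float64(405.12068965517244), np.float64(245.38793103448276), 116, np.int64(399), np.int64(413), np.int64(235), np.int64(256))
 knob [0.522 0.165 0.213] wing [0.576 0.195 0.236]
[[ 0.658 -0.04   0.006]
 [ 0.629 -0.326  0.006]
 [ 0.344 -0.288  0.006]
 [ 0.371 -0.006  0.006]] [ 0.501 -0.165  0.006]
base [0.514 0.163 0.105]
pot [0.753 0.146 0.02 ]
slides [ 0.736 -0.064  0.02 ]
jar [ 0.646 -0.413  0.02 ]
white [0.629 0.415 0.18 ]
amber [0.485 0.431 0.18 ]
```

View pics/z.png

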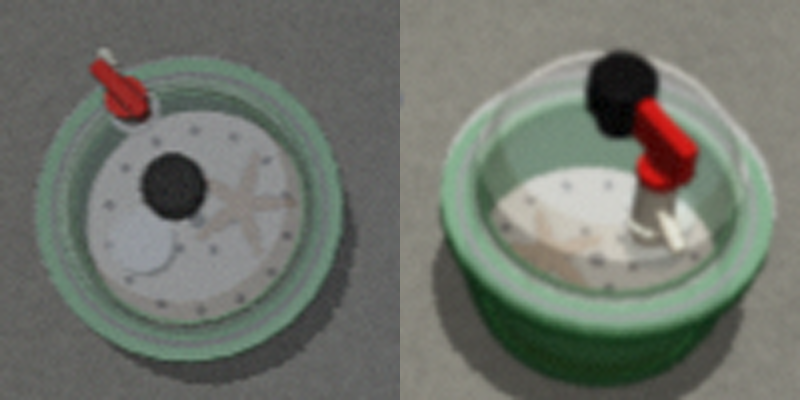

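The knob is near (0.518,0.165), the tap near (0.575,0.196) and the mat centre near (0.501,-0.165). The wing points about 45° in the world frame. Moving above the tap.

Emit:
play_rows([
  [100, [-0.37, 0, 0], [0, 0, 0]],
  [100, [-0.37, 0, 0], [0.1, 0, 0]],
  [100, [-0.37, -0.2, -0.12], [0.2, 0, 0]],
  [100, [-0.37, -0.8, -0.5], [0.7, 0, 0]],
  [100, [-0.37, -0.8, -0.5], [0.7, 0, 0]],
  [100, [-0.37, -0.8, -0.5], [0.7, 0, 0]],
  [60, [-0.37, -0.8, -0.5], [0.7, 0, 0]],
  [60, [-0.37, -0.8, -0.5], [0.7, 0, 0]],
  [60, [-0.37, -0.8, -0.5], [0.7, 0, 0]],
  [60, [-0.37, -0.8, -0.5], [0.7, 0, 0]],
], force=40)

```text
time: 0.93
eef_pos: [0.4106, 0.4047, 0.3423]
tcp_rot: [-0.038, 0.706, 0.036, 0.707]
contact_force: [0.3, 1.2, -0.7]
opening: 0.605
```

```bash
cat >> h.py <<'E'
def go(p,yaw,q=None):
    "shift/turn units from the present pose to TCP p, tool down, tool z at yaw"
    s=ctrl.get_state(); M=R.from_quat(s['tcp_rot'])
    z=np.array([np.cos(yaw),np.sin(yaw),0]); x=np.array([0,0,-1.]); T=R.from_matrix(np.c_[x,np.cross(z,x),z])
    print('pos',np.round(s['eef_pos'],4),'yaw',round(float(np.arctan2(*M.as_matrix()[1::-1,2])),3),'q6',round(s['qpos'][5],3),'F',np.round(s['contact_force'],2),'T',np.round(s['wrist_torque'],3),'open',round(s['opening'],3),'t',s['time'])
    print('shift',np.round(M.inv().apply(np.array(p)-s['eef_pos'])/.3,3),'turn',np.round((M.inv()*T).as_rotvec()/(np.pi/2),3))
E
python3 -c "
from h import *
go([.575,.196,.34],-.77)"
```

```text
pos [0.4106 0.4047 0.3423] yaw 0.105 q6 0.499 F [ 0.28  1.16 -0.71] T [-0.025 -0.035 -0.038] open 0.605 t 0.9333
shift [ 0.01  -0.749  0.472] turn [0.557 0.002 0.001]
```

Emit:
play_rows([
  [45, [0.01, -0.75, 0.47], [0.56, 0, 0]],
  [45, [0.01, -0.75, 0.47], [0.56, 0, 0]],
  [45, [0.01, -0.75, 0.47], [0.56, 0, 0]],
  [45, [0.01, -0.75, 0.47], [0.56, 0, 0]],
  [45, [0.01, -0.75, 0.47], [0.56, 0, 0]],
  [45, [0.01, -0.75, 0.47], [0.56, 0, 0]],
  [45, [0.01, -0.75, 0.47], [0.56, 0, 0]],
  [45, [0.01, -0.75, 0.47], [0.56, 0, 0]],
  [45, [0.01, -0.75, 0.47], [0.56, 0, 0]],
])

```text
time: 1.68
eef_pos: [0.5735, 0.2016, 0.3384]
tcp_rot: [0.263, 0.657, -0.263, 0.656]
contact_force: [-1.0, 0.5, 1.1]
opening: 0.451
```

```bash
python3 - <<'E'
from h import *
import pickle
go([.575,.196,.34],-.77)
c=snap('wrist','w1.png'); pickle.dump(c,open('w1.pkl','wb')); print(c['fx'],c['cx'],c['cy'],np.round(c['view'],3).tolist())
E
```

```text
pos [0.5735 0.2016 0.3384] yaw -0.763 q6 0.934 F [-0.98  0.45  1.14] T [ 0.003  0.003 -0.073] open 0.451 t 1.6833
shift [-0.005 -0.01   0.016] turn [ 0.005 -0.001  0.001]
371.64829954431775 322.66795700265453 237.69300409412517 [[0.723, -0.691, -0.002, -0.275], [-0.657, -0.688, 0.308, 0.442], [-0.214, -0.222, -0.951, 0.651], [0.0, 0.0, 0.0, 1.0]]
```

View pics/w1.png

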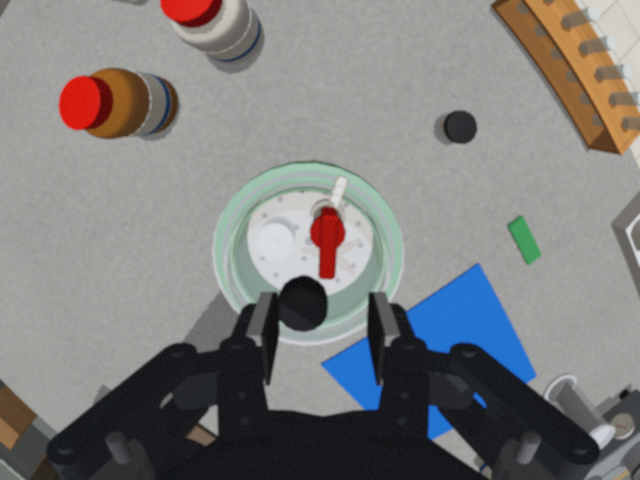

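The wrist view shows the wing as a red strip from (330,208) to (328,277) with the collar around (327,232). The knob is at (303,304), between the fingers in image x.

```bash
python3 - <<'E'
from h import *
import pickle
c=pickle.load(open('w1.pkl','rb')); im=c['color'].astype(int)
m=(im[...,0]>90)&(im[...,1]<60)&(im[...,2]<60); m[:195]=0;m[290:]=0;m[:,:290]=0;m[:,360:]=0
for v in range(205,282,6):
    u=np.nonzero(m[v])[0]; print(v,(u.min(),u.max()) if len(u) else None, [tuple(im[v,x]) for x in (322,328,334)])
print('cam',ray(c,1,1,True)[0])
A=onz(c,328,279,.249,True);B=onz(c,328.5,210,.249,True);print(A,B,(A+B)/2,np.linalg.norm(A-B),np.arctan2(*(B-A)[1::-1]))
print('knob',onz(c,303,304,.215,True))
cv2.imwrite('pics/w1z.png',cv2.resize(c['color'][190:340,250:400],(600,600),interpolation=2)[:,:,::-1])
E
```

```text
205 None [(np.int64(159), np.int64(152), np.int64(146)), (np.int64(141), np.int64(132), np.int64(124)), (np.int64(192), np.int64(190), np.int64(184))]
211 (np.int64(321), np.int64(336)) [(np.int64(103), np.int64(24), np.int64(21)), (np.int64(111), np.int64(10), np.int64(6)), (np.int64(107), np.int64(8), np.int64(10))]
217 (np.int64(318), np.int64(337)) [(np.int64(133), np.int64(18), np.int64(18)), (np.int64(178), np.int64(23), np.int64(14)), (np.int64(181), np.int64(22), np.int64(15))]
223 (np.int64(314), np.int64(341)) [(np.int64(146), np.int64(19), np.int64(18)), (np.int64(160), np.int64(28), np.int64(14)), (np.int64(158), np.int64(29), np.int64(24))]
229 (np.int64(311), np.int64(343)) [(np.int64(146), np.int64(16), np.int64(8)), (np.int64(160), np.int64(21), np.int64(13)), (np.int64(154), np.int64(21), np.int64(13))]
235 (np.int64(311), np.int64(343)) [(np.int64(150), np.int64(20), np.int64(17)), (np.int64(159), np.int64(16), np.int64(14)), (np.int64(153), np.int64(22), np.int64(15))]
241 (np.int64(313), np.int64(341)) [(np.int64(150), np.int64(20), np.int64(16)), (np.int64(161), 
[... 623 characters left out ...]
np.int64(156), np.int64(21), np.int64(17)), (np.int64(158), np.int64(19), np.int64(11)), (np.int64(145), np.int64(57), np.int64(54))]
271 (np.int64(320), np.int64(333)) [(np.int64(157), np.int64(21), np.int64(18)), (np.int64(157), np.int64(14), np.int64(10)), (np.int64(147), np.int64(77), np.int64(76))]
277 (np.int64(322), np.int64(332)) [(np.int64(155), np.int64(52), np.int64(50)), (np.int64(155), np.int64(38), np.int64(34)), (np.int64(170), np.int64(148), np.int64(151))]
cam [0.6279919  0.25854922 0.48220018]
[0.55756684 0.18000601 0.249     ] [0.59121765 0.21511011 0.249     ] [0.57439224 0.19755806 0.249     ] 0.04862792714770606 0.8065321517672458
knob [0.51721613 0.16625947 0.215     ]
```

View pics/w1z.png

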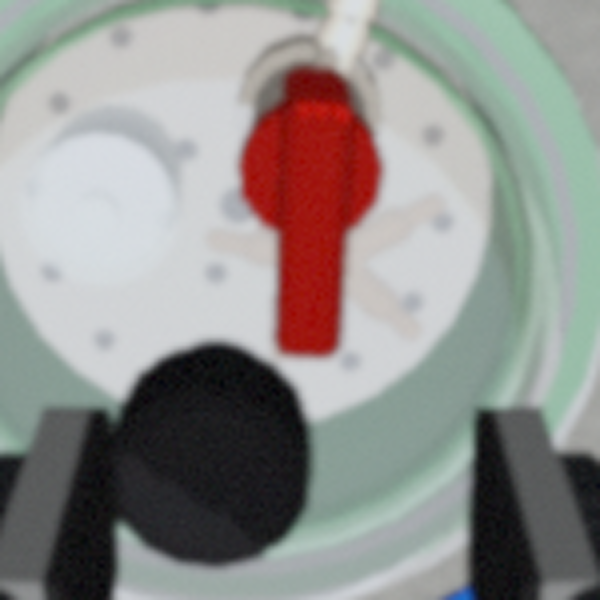

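```bash
python3 - <<'E'
from h import *
import pickle
c=pickle.load(open('w1.pkl','rb'))
A=onz(c,327,278.3,.249,True);B=onz(c,329.5,215.5,.249,True);y=np.arctan2(*(B-A)[1::-1]);print((A+B)/2,np.linalg.norm(A-B),y)
go([.5745,.1965,.222],y-np.pi/2)
E
```

```text
[0.57329853 0.19643154 0.249     ] 0.04445375652100936 0.7759012410109183
pos [0.573  0.2025 0.3387] yaw -0.761 q6 0.933 F [-0.81 -0.06 -0.13] T [-0.014 -0.007  0.024] open 0.456 t 1.7333
shift [ 0.389 -0.011  0.018] turn [ 0.022 -0.001  0.001]
```

Emit:
play_rows([
  [45, [0.1, -0.011, 0.018], [0.02, 0, 0]],
  [45, [0.2, -0.011, 0.018], [0.02, 0, 0]],
  [45, [0.26, -0.011, 0.018], [0.02, 0, 0]],
  [45, [0.3, -0.011, 0.018], [0.02, 0, 0]],
  [45, [0.3, -0.011, 0.018], [0.02, 0, 0]],
  [45, [0.3, -0.011, 0.018], [0.02, 0, 0]],
])

```text
time: 2.23
eef_pos: [0.5745, 0.1973, 0.2495]
tcp_rot: [0.273, 0.653, -0.273, 0.652]
contact_force: [0.7, -0.8, 0.5]
opening: 0.447
```

```bash
python3 - <<'E'
from h import *
import pickle
go([.5745,.1965,.222],-.79)
c=snap('wrist','w2.png'); cv2.imwrite('pics/w2z.png',cv2.resize(c['color'][200:400,220:420],(600,600),interpolation=2)[:,:,::-1]); pickle.dump(c,open('w2.pkl','wb'))
E
```

```text
pos [0.5745 0.1973 0.2495] yaw -0.791 q6 0.955 F [ 0.65 -0.79  0.54] T [ 0.01   0.005 -0.009] open 0.447 t 2.2333
shift [ 0.092 -0.002  0.002] turn [-0.001 -0.     0.   ]
```

View pics/w2z.png

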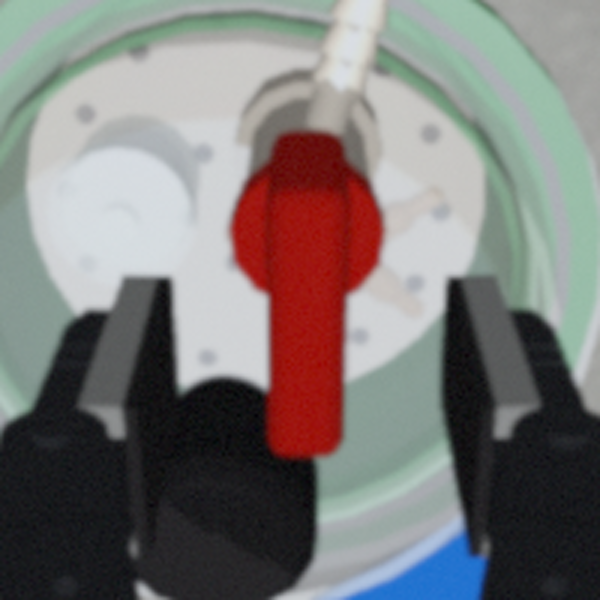

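The wing at u≈307 sits centred between the fingers (172 and 447), and the tips are just above its top. Next I'll check it along the wing's length and then grip.

```bash
python3 - <<'E'
from h import *
import pickle
c=pickle.load(open('w2.pkl','rb'))
A=onz(c,321.7,351.5,.249,True);B=onz(c,323.2,263,.249,True);y=np.arctan2(*(B-A)[1::-1]);P=(A+B)/2;print(P,np.linalg.norm(A-B),y)
go([P[0],P[1],.222],y-np.pi/2)
E
```

```text
[0.57317032 0.19634202 0.249     ] 0.04504356273363382 0.7647238841275156
pos [0.5753 0.1972 0.2509] yaw -0.792 q6 0.955 F [ 0.56 -0.74 -0.05] T [ 0.001  0.025 -0.036] open 0.45 t 2.2833
shift [ 0.096 -0.007 -0.003] turn [ 0.009  0.001 -0.001]
```

Emit:
play_rows([
  [45, [0.05, 0.005, 0], [0.01, 0, 0]],
  [45, [0.09, 0.005, 0], [0.01, 0, 0]],
  [45, [0.092, 0.005, 0], [0.01, 0, 0]],
  [0, [0.092, 0.005, 0], [0.01, 0, 0]],
  [0, [0.092, 0.005, 0], [0.01, 0, 0]],
  [0, [0.092, 0.005, 0], [0.01, 0, 0]],
  [0, [0.092, 0.005, 0], [0.01, 0, 0]],
  [0, [0.092, 0.005, 0], [0.01, 0, 0]],
], force=30)

```text
time: 2.95
eef_pos: [0.5764, 0.1976, 0.2227]
tcp_rot: [0.279, 0.65, -0.278, 0.65]
contact_force: [-0.4, 1.9, 1.5]
opening: 0.133
```

```bash
python3 -c "
from h import *
go([.5735,.1965,.222],-.79)"
```

```text
pos [0.5764 0.1976 0.2227] yaw -0.809 q6 0.973 F [-0.36  1.88  1.48] T [ 0.196  0.139 -0.101] open 0.133 t 2.95
shift [ 0.002 -0.009 -0.004] turn [-0.012  0.    -0.001]
```

Emit:
play_rows([
  [0, [0, -0.005, 0], [-0.07, 0, 0]],
  [0, [0, -0.005, 0], [-0.14, 0, 0]],
  [0, [0, -0.005, 0], [-0.21, 0, 0]],
  [0, [0, -0.005, 0], [-0.28, 0, 0]],
  [0, [0, -0.005, 0], [-0.35, 0, 0]],
  [0, [0, -0.005, 0], [-0.42, 0, 0]],
  [0, [0, -0.005, 0], [-0.49, 0, 0]],
  [0, [0, -0.005, 0], [-0.56, 0, 0]],
  [0, [0, -0.005, 0], [-0.63, 0, 0]],
  [0, [0, -0.005, 0], [-0.7, 0, 0]],
])

```text
time: 3.78
eef_pos: [0.5738, 0.1978, 0.2227]
tcp_rot: [-0.103, 0.7, 0.105, 0.699]
contact_force: [-5.6, 3.4, 4.8]
opening: 0.131
```

```bash
python3 -c "
from h import *
go([.5748,.197,.222],-.79)"
```

```text
pos [0.5738 0.1978 0.2227] yaw 0.296 q6 -0.133 F [-5.63  3.36  4.76] T [ 0.505  0.917 -0.026] open 0.131 t 3.7833
shift [ 0.002 -0.003  0.002] turn [ 0.691 -0.002 -0.001]
```

Emit:
play_rows([
  [0, [-0.002, 0, -0.005], [-0.07, 0, 0]],
  [0, [-0.003, 0, -0.005], [-0.14, 0, 0]],
  [0, [-0.003, 0, -0.005], [-0.21, 0, 0]],
  [0, [-0.003, 0, -0.005], [-0.28, 0, 0]],
  [0, [-0.003, 0, -0.005], [-0.35, 0, 0]],
  [0, [-0.003, 0, -0.005], [-0.42, 0, 0]],
  [0, [-0.003, 0, -0.005], [-0.49, 0, 0]],
  [0, [-0.003, 0, -0.005], [-0.56, 0, 0]],
  [0, [-0.003, 0, -0.005], [-0.63, 0, 0]],
  [0, [-0.003, 0, -0.005], [-0.7, 0, 0]],
])

```text
time: 4.62
eef_pos: [0.5715, 0.1954, 0.2227]
tcp_rot: [-0.453, 0.544, 0.455, 0.54]
contact_force: [-6.4, -2.3, 2.5]
opening: 0.135
```

```bash
python3 -c "
from h import *
go([.5748,.197,.222],-.79)"
```

```text
pos [0.5715 0.1954 0.2227] yaw 1.395 q6 -1.233 F [-6.42 -2.31  2.53] T [-0.343  1.122 -0.057] open 0.135 t 4.6167
shift [ 0.002 -0.01   0.007] turn [ 1.391 -0.005 -0.   ]
```

Emit:
play_rows([
  [0, [0, 0.004, 0], [-0.08, 0, 0]],
  [0, [0, 0.004, 0], [-0.16, 0, 0]],
  [0, [0, 0.004, 0], [-0.24, 0, 0]],
  [0, [0, 0.004, 0], [-0.32, 0, 0]],
  [0, [0, 0.004, 0], [-0.4, 0, 0]],
  [0, [0, 0.004, 0], [-0.48, 0, 0]],
  [0, [0, 0.004, 0], [-0.56, 0, 0]],
  [0, [0, 0.004, 0], [-0.64, 0, 0]],
  [0, [0, 0.004, 0], [-0.7, 0, 0]],
  [0, [0, 0.004, 0], [-0.74, 0, 0]],
])

```text
time: 5.45
eef_pos: [0.5726, 0.1929, 0.2228]
tcp_rot: [0.678, -0.206, -0.677, -0.202]
contact_force: [-0.8, -7.1, 0.0]
opening: 0.134
```

```bash
python3 -c "
from h import *
go([.5748,.197,.222],-.79)"
```

```text
pos [0.5726 0.1929 0.2228] yaw 2.556 q6 -2.394 F [-0.78 -7.05  0.02] T [-1.131  0.154 -0.039] open 0.134 t 5.45
shift [ 0.002 -0.015  0.001] turn [-1.87   0.005 -0.004]
```

The wing has turned 3.37 rad without slipping and no stop was felt. I'll release, go straight up, then look for the knob.

Emit:
play_rows([
  [45, [0, 0, 0], [0, 0, 0]],
  [45, [0, 0, 0], [0, 0, 0]],
  [45, [0, 0, 0], [0, 0, 0]],
  [45, [0, 0, 0], [0, 0, 0]],
  [45, [-0.1, 0, 0], [0, 0, 0]],
  [45, [-0.2, 0, 0], [0, 0, 0]],
  [45, [-0.3, 0, 0], [0, 0, 0]],
  [100, [-0.33, 0, 0], [0.3, 0, 0]],
  [100, [-0.33, 0, 0], [0.3, 0, 0]],
  [100, [-0.33, 0, 0], [0.3, 0, 0]],
])

```text
time: 6.28
eef_pos: [0.573, 0.1966, 0.3237]
tcp_rot: [0.626, -0.329, -0.624, -0.331]
contact_force: [-0.2, 0.8, 0.4]
opening: 0.854
```

```bash
python3 - <<'E'
from h import *
import pickle
go([.5175,.166,.31],2.07)
d={n:snap(n,n+'3.png') for n in('wrist','top','scene')}
pickle.dump(d,open('c3.pkl','wb'))
t=d['top'];s=d['scene'];w=d['wrist']
f=lambda i,a,b,c,e:cv2.resize(i[b:e,a:c],(400,400),interpolation=2)
cv2.imwrite('pics/z3.png',np.hstack([f(s['color'],340,210,440,310),cv2.resize(w['color'],(400,300))[np.r_[:300,[299]*100]]])[:,:,::-1])
E
```

```text
pos [0.573  0.1966 0.3237] yaw 2.171 q6 -2.008 F [-0.22  0.79  0.44] T [ 0.007 -0.014  0.012] open 0.854 t 6.2833
shift [0.045 0.21  0.02 ] turn [ 0.064 -0.001  0.002]
```

View pics/z3.png

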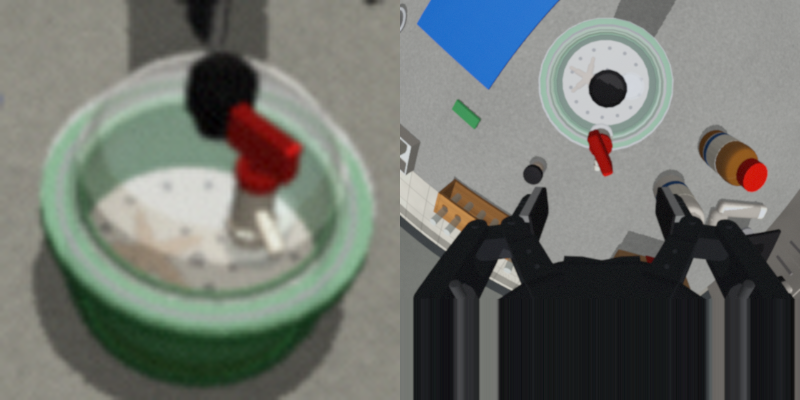

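The tap now stands at a new angle, and the knob shows in the wrist view at about (333,141) in full-frame pixels. I'll fit both.

```bash
python3 - <<'E'
from h import *
import pickle
d=pickle.load(open('c3.pkl','rb')); w=d['wrist']; im=w['color'].astype(int)
def comp(m,u,v):
    n,l,st,ce=cv2.connectedComponentsWithStats(m.astype(np.uint8)); k=l[v,u]; return ce[k],st[k]
k,st=comp(im.max(-1)<70,333,141); print(k,st)
for z in(.209,.217,.225): print('knob',z,onz(w,*k,z,True).round(4))
print('cam',ray(w,1,1,True)[0].round(3))
t=d['top']; m=np.zeros(t['color'].shape[:2]); i=t['color'].astype(int)
m=(i[...,0]>110)&(i[...,1]<70)&(i[...,2]<70); v,u=np.nonzero(m[205:245,225:255]); print('wing top-cam',len(u), onz(t,u.mean()+225,v.mean()+205,.24).round(3) if len(u) else '')
cv2.imwrite('pics/w3z.png',cv2.resize(w['color'][100:300,240:440],(600,600),interpolation=2)[:,:,::-1])
E
```

```text
[332.05437179 141.48787656] [ 303  112   59   59 2722]
knob 0.209 [0.5159 0.1654 0.209 ]
knob 0.217 [0.5157 0.165  0.217 ]
knob 0.225 [0.5154 0.1646 0.225 ]
cam [0.508 0.152 0.467]
wing top-cam 0
```

View pics/w3z.png

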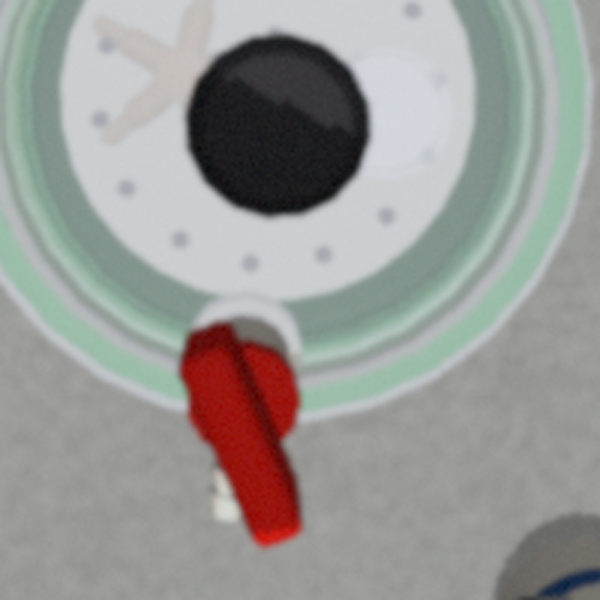

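Emit:
play_rows([
  [100, [0.045, 0.1, 0.01], [0.064, 0, 0]],
  [100, [0.045, 0.216, 0.02], [0.064, 0, 0]],
  [100, [0.045, 0.216, 0.02], [0.064, 0, 0]],
  [100, [0.045, 0.216, 0.02], [0.064, 0, 0]],
  [100, [0.045, 0.216, 0.02], [0.064, 0, 0]],
  [100, [0.045, 0.216, 0.02], [0.064, 0, 0]],
])

```text
time: 6.93
eef_pos: [0.5168, 0.1644, 0.309]
tcp_rot: [0.61, -0.358, -0.609, -0.359]
contact_force: [0.1, 0.6, -0.7]
opening: 1.001
```

```bash
python3 -c "
from h import *
go([.516,.165,.193],2.07)"
```

```text
pos [0.5168 0.1644 0.309 ] yaw 2.078 q6 -1.957 F [ 0.13  0.63 -0.67] T [-0.026 -0.028  0.039] open 1.001 t 6.9333
shift [0.387 0.002 0.003] turn [ 0.005 -0.     0.001]
```

Emit:
play_rows([
  [100, [0.1, 0.002, 0.003], [0, 0, 0]],
  [100, [0.2, 0.002, 0.003], [0, 0, 0]],
  [100, [0.27, 0.002, 0.003], [0, 0, 0]],
  [100, [0.33, 0.002, 0.003], [0, 0, 0]],
  [100, [0.36, 0.002, 0.003], [0, 0, 0]],
  [100, [0.38, 0.002, 0.003], [0, 0, 0]],
  [100, [0.387, 0.002, 0.003], [0, 0, 0]],
  [100, [0.387, 0.002, 0.003], [0, 0, 0]],
])

```text
time: 7.6
eef_pos: [0.5155, 0.1648, 0.1926]
tcp_rot: [0.61, -0.359, -0.609, -0.359]
contact_force: [1.3, -0.8, -0.4]
opening: 0.999
```

Emit:
play_rows([
  [0, [0, 0, 0], [0, 0, 0]],
  [0, [0, 0, 0], [0, 0, 0]],
  [0, [0, 0, 0], [0, 0, 0]],
  [0, [0, 0, 0], [0, 0, 0]],
  [0, [0, 0, 0], [0, 0, 0]],
  [0, [0, 0, 0], [0, 0, 0]],
  [0, [0, 0, 0], [0, 0, 0]],
  [0, [0, 0, 0], [0, 0, 0]],
  [0, [0, 0, 0], [0, 0, 0]],
  [0, [0, 0, 0], [0, 0, 0]],
], force=50)

```text
time: 8.43
eef_pos: [0.5153, 0.1646, 0.1934]
tcp_rot: [0.61, -0.359, -0.609, -0.359]
contact_force: [-1.9, -0.2, 5.7]
opening: 0.468
```

```bash
python3 -c "
from h import *
go([.516,.165,.193],2.07)
snap('scene','s4.png')"
```

```text
pos [0.5153 0.1646 0.1934] yaw 2.077 q6 -1.955 F [-1.87 -0.18  5.69] T [-0.167  0.236  0.06 ] open 0.468 t 8.4333
shift [ 0.001 -0.003  0.   ] turn [ 0.004 -0.001  0.001]
```

The knob is gripped, at an opening of 40 mm. I'll wait for the air, to about t=15 s.

Emit:
play_rows([
  [0, [0, 0, 0], [0, 0, 0]],
  [0, [0, 0, 0], [0, 0, 0]],
  [0, [0, 0, 0], [0, 0, 0]],
  [0, [0, 0, 0], [0, 0, 0]],
  [0, [0, 0, 0], [0, 0, 0]],
  [0, [0, 0, 0], [0, 0, 0]],
  [0, [0, 0, 0], [0, 0, 0]],
  [0, [0, 0, 0], [0, 0, 0]],
  [0, [0, 0, 0], [0, 0, 0]],
  [0, [0, 0, 0], [0, 0, 0]],
])

```text
time: 9.32
eef_pos: [0.5153, 0.1646, 0.1933]
tcp_rot: [0.61, -0.359, -0.609, -0.359]
contact_force: [-1.9, -0.7, 5.9]
opening: 0.472
```

Emit:
play_rows([
  [0, [0, 0, 0], [0, 0, 0]],
  [0, [0, 0, 0], [0, 0, 0]],
  [0, [0, 0, 0], [0, 0, 0]],
  [0, [0, 0, 0], [0, 0, 0]],
  [0, [0, 0, 0], [0, 0, 0]],
  [0, [0, 0, 0], [0, 0, 0]],
  [0, [0, 0, 0], [0, 0, 0]],
  [0, [0, 0, 0], [0, 0, 0]],
  [0, [0, 0, 0], [0, 0, 0]],
  [0, [0, 0, 0], [0, 0, 0]],
])

```text
time: 10.15
eef_pos: [0.5153, 0.1645, 0.1934]
tcp_rot: [0.61, -0.359, -0.609, -0.359]
contact_force: [-2.1, 0.3, 5.9]
opening: 0.47
```

Emit:
play_rows([
  [0, [0, 0, 0], [0, 0, 0]],
  [0, [0, 0, 0], [0, 0, 0]],
  [0, [0, 0, 0], [0, 0, 0]],
  [0, [0, 0, 0], [0, 0, 0]],
  [0, [0, 0, 0], [0, 0, 0]],
  [0, [0, 0, 0], [0, 0, 0]],
  [0, [0, 0, 0], [0, 0, 0]],
  [0, [0, 0, 0], [0, 0, 0]],
  [0, [0, 0, 0], [0, 0, 0]],
  [0, [0, 0, 0], [0, 0, 0]],
])

```text
time: 10.98
eef_pos: [0.5153, 0.1645, 0.1933]
tcp_rot: [0.61, -0.359, -0.609, -0.359]
contact_force: [-1.5, -1.1, 5.9]
opening: 0.471
```

Emit:
play_rows([
  [0, [0, 0, 0], [0, 0, 0]],
  [0, [0, 0, 0], [0, 0, 0]],
  [0, [0, 0, 0], [0, 0, 0]],
  [0, [0, 0, 0], [0, 0, 0]],
  [0, [0, 0, 0], [0, 0, 0]],
  [0, [0, 0, 0], [0, 0, 0]],
  [0, [0, 0, 0], [0, 0, 0]],
  [0, [0, 0, 0], [0, 0, 0]],
  [0, [0, 0, 0], [0, 0, 0]],
  [0, [0, 0, 0], [0, 0, 0]],
])

```text
time: 11.82
eef_pos: [0.5153, 0.1646, 0.1934]
tcp_rot: [0.61, -0.359, -0.609, -0.359]
contact_force: [-2.1, -0.9, 6.5]
opening: 0.47
```

Emit:
play_rows([
  [0, [0, 0, 0], [0, 0, 0]],
  [0, [0, 0, 0], [0, 0, 0]],
  [0, [0, 0, 0], [0, 0, 0]],
  [0, [0, 0, 0], [0, 0, 0]],
  [0, [0, 0, 0], [0, 0, 0]],
  [0, [0, 0, 0], [0, 0, 0]],
  [0, [0, 0, 0], [0, 0, 0]],
  [0, [0, 0, 0], [0, 0, 0]],
  [0, [0, 0, 0], [0, 0, 0]],
  [0, [0, 0, 0], [0, 0, 0]],
])

```text
time: 12.65
eef_pos: [0.5153, 0.1645, 0.1934]
tcp_rot: [0.61, -0.359, -0.609, -0.359]
contact_force: [-1.6, 0.1, 4.9]
opening: 0.472
```

Emit:
play_rows([
  [0, [0, 0, 0], [0, 0, 0]],
  [0, [0, 0, 0], [0, 0, 0]],
  [0, [0, 0, 0], [0, 0, 0]],
  [0, [0, 0, 0], [0, 0, 0]],
  [0, [0, 0, 0], [0, 0, 0]],
  [0, [0, 0, 0], [0, 0, 0]],
  [0, [0, 0, 0], [0, 0, 0]],
  [0, [0, 0, 0], [0, 0, 0]],
  [0, [0, 0, 0], [0, 0, 0]],
  [0, [0, 0, 0], [0, 0, 0]],
])

```text
time: 13.48
eef_pos: [0.5153, 0.1646, 0.1933]
tcp_rot: [0.61, -0.359, -0.609, -0.359]
contact_force: [-1.9, -0.7, 5.4]
opening: 0.472
```

Emit:
play_rows([
  [0, [0, 0, 0], [0, 0, 0]],
  [0, [0, 0, 0], [0, 0, 0]],
  [0, [0, 0, 0], [0, 0, 0]],
  [0, [0, 0, 0], [0, 0, 0]],
  [0, [0, 0, 0], [0, 0, 0]],
  [0, [0, 0, 0], [0, 0, 0]],
  [0, [-0.002, 0, 0], [0, 0, 0]],
  [0, [-0.004, 0, 0], [0, 0, 0]],
  [0, [-0.006, 0, 0], [0, 0, 0]],
  [0, [-0.008, 0, 0], [0, 0, 0]],
])

```text
time: 14.32
eef_pos: [0.5145, 0.1645, 0.1934]
tcp_rot: [-0.609, 0.359, 0.609, 0.359]
contact_force: [1.6, 0.2, -2.3]
opening: 0.473
```

Emit:
play_rows([
  [0, [-0.002, 0, 0], [0, 0, 0]],
  [0, [-0.004, 0, 0], [0, 0, 0]],
  [0, [-0.006, 0, 0], [0, 0, 0]],
  [0, [-0.008, 0, 0], [0, 0, 0]],
  [0, [-0.009, 0, 0], [0, 0, 0]],
  [0, [-0.01, 0, 0], [0, 0, 0]],
  [0, [-0.01, 0, 0], [0, 0, 0]],
])

```text
time: 14.9
eef_pos: [0.5143, 0.1645, 0.1971]
tcp_rot: [-0.609, 0.359, 0.61, 0.359]
contact_force: [-0.1, 0.5, -6.1]
opening: 0.466
```

The lid is free: the force is 6 N and it has come up 3.7 mm. Lifting straight up.

Emit:
play_rows([
  [0, [-0.01, 0, 0], [0, 0, 0]],
  [0, [-0.03, 0, 0], [0, 0, 0]],
  [0, [-0.05, 0, 0], [0, 0, 0]],
  [0, [-0.08, 0, 0], [0, 0, 0]],
  [0, [-0.11, 0, 0], [0, 0, 0]],
  [0, [-0.15, 0, 0], [0, 0, 0]],
  [0, [-0.19, 0, 0], [0, 0, 0]],
  [0, [-0.22, 0, 0], [0, 0, 0]],
  [0, [-0.23, 0, 0], [0, 0, 0]],
  [0, [-0.23, 0, 0], [0, 0, 0]],
])

```text
time: 15.73
eef_pos: [0.5155, 0.1647, 0.2683]
tcp_rot: [0.61, -0.358, -0.608, -0.36]
contact_force: [1.3, 0.1, -5.9]
opening: 0.468
```

```bash
python3 - <<'E'
from h import *
c=snap('scene','s5.png')
cv2.imwrite('pics/s5z.png',cv2.resize(c['color'][140:340,200:460],(780,600),interpolation=2)[:,:,::-1])
go([.5,-.165,.266],1.6)
E
```

```text
pos [0.515  0.1646 0.2671] yaw 2.077 q6 -1.955 F [-0.08  0.14 -5.92] T [-0.026  0.065 -0.019] open 0.471 t 15.7833
shift [ 0.003  0.576 -0.937] turn [ 0.303 -0.     0.001]
```

View pics/s5z.png

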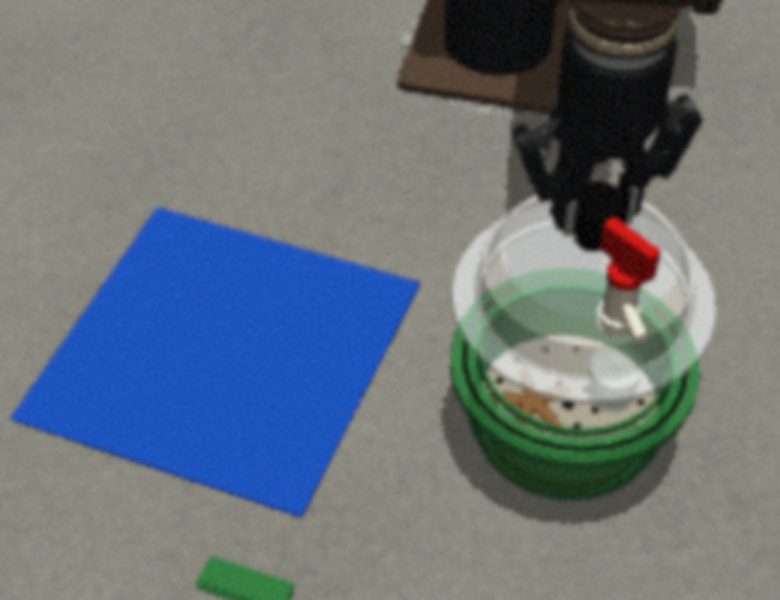

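The lid hangs level about 70 mm above the base, which hasn't moved. The mat path to the left is free, so I'm moving across to it.

Emit:
play_rows([
  [0, [0.003, 0.03, -0.05], [0.02, 0, 0]],
  [0, [0.003, 0.09, -0.14], [0.06, 0, 0]],
  [0, [0.003, 0.15, -0.24], [0.1, 0, 0]],
  [0, [0.003, 0.21, -0.34], [0.14, 0, 0]],
  [0, [0.003, 0.27, -0.44], [0.18, 0, 0]],
  [0, [0.003, 0.33, -0.54], [0.21, 0, 0]],
  [0, [0.003, 0.39, -0.64], [0.24, 0, 0]],
  [0, [0.003, 0.45, -0.74], [0.27, 0, 0]],
  [0, [0.003, 0.51, -0.83], [0.29, 0, 0]],
  [0, [0.003, 0.55, -0.9], [0.3, 0, 0]],
])

```text
time: 16.62
eef_pos: [0.5001, -0.154, 0.2644]
tcp_rot: [-0.507, 0.493, 0.508, 0.491]
contact_force: [0.3, -0.2, -5.5]
opening: 0.467
```

Emit:
play_rows([
  [0, [0, 0.008, -0.04], [0, 0, 0]],
  [0, [0, 0.008, -0.04], [0, 0, 0]],
  [0, [0, 0.008, -0.04], [0, 0, 0]],
  [0, [0, 0.008, -0.04], [0, 0, 0]],
])

```text
time: 16.95
eef_pos: [0.499, -0.1626, 0.2649]
tcp_rot: [-0.508, 0.491, 0.509, 0.491]
contact_force: [0.1, 0.7, -5.3]
opening: 0.472
```

```bash
python3 -c "
from h import *
go([.5,-.165,.096],1.6)"
```

```text
pos [ 0.499  -0.1626  0.2649] yaw 1.606 q6 -2.115 F [ 0.06  0.71 -5.3 ] T [-0.01   0.099 -0.04 ] open 0.472 t 16.95
shift [ 0.563 -0.003 -0.009] turn [ 0.004  0.001 -0.001]
```

Emit:
play_rows([
  [0, [0.05, 0, 0], [0, 0, 0]],
  [0, [0.13, 0, 0], [0, 0, 0]],
  [0, [0.21, 0, 0], [0, 0, 0]],
  [0, [0.29, 0, -0.004], [0, 0, 0]],
  [0, [0.37, 0, -0.004], [0, 0, 0]],
  [0, [0.43, 0, -0.004], [0, 0, 0]],
  [0, [0.48, 0, -0.004], [0, 0, 0]],
  [0, [0.51, 0, -0.004], [0, 0, 0]],
  [0, [0.53, 0, -0.004], [0, 0, 0]],
  [0, [0.53, 0, -0.004], [0, 0, 0]],
])

```text
time: 17.78
eef_pos: [0.4989, -0.1637, 0.1055]
tcp_rot: [-0.508, 0.491, 0.51, 0.491]
contact_force: [-0.3, 0.4, -6.7]
opening: 0.472
```

Emit:
play_rows([
  [0, [0.008, 0, 0], [0, 0, 0]],
  [0, [0.016, 0, 0], [0, 0, 0]],
  [0, [0.024, 0, 0], [0, 0, 0]],
  [0, [0.03, 0, 0], [0, 0, 0]],
  [0, [0.034, 0, 0], [0, 0, 0]],
  [0, [0.036, 0, 0], [0, 0, 0]],
  [0, [0.036, 0, 0], [0, 0, 0]],
  [0, [0.036, 0, 0], [0, 0, 0]],
])

```text
time: 18.45
eef_pos: [0.4993, -0.1649, 0.0958]
tcp_rot: [0.509, -0.491, -0.509, -0.491]
contact_force: [0.0, 0.9, -5.6]
opening: 0.467
```

Not touching yet, so down a little more.

Emit:
play_rows([
  [0, [0.003, 0, 0], [0, 0, 0]],
  [0, [0.005, 0, 0], [0, 0, 0]],
  [0, [0.007, 0, 0], [0, 0, 0]],
  [0, [0.009, 0, 0], [0, 0, 0]],
  [0, [0.01, 0, 0], [0, 0, 0]],
  [0, [0.01, 0, 0], [0, 0, 0]],
])

```text
time: 18.95
eef_pos: [0.4992, -0.1649, 0.0944]
tcp_rot: [-0.508, 0.491, 0.509, 0.491]
contact_force: [-7.1, 1.5, 5.0]
opening: 0.466
```

The lid is down on the mat, with the force now +5 N. Releasing and rising.

Emit:
play_rows([
  [0, [-0.004, 0, 0], [0, 0, 0]],
  [0, [-0.004, 0, 0], [0, 0, 0]],
  [70, [-0.004, 0, 0], [0, 0, 0]],
  [100, [-0.004, 0, 0], [0, 0, 0]],
  [100, [-0.004, 0, 0], [0, 0, 0]],
  [100, [-0.004, 0, 0], [0, 0, 0]],
  [100, [-0.004, 0, 0], [0, 0, 0]],
  [100, [-0.004, 0, 0], [0, 0, 0]],
  [100, [-0.004, 0, 0], [0, 0, 0]],
  [100, [-0.004, 0, 0], [0, 0, 0]],
])

```text
time: 19.78
eef_pos: [0.4993, -0.1648, 0.0939]
tcp_rot: [0.509, -0.491, -0.509, -0.491]
contact_force: [-0.2, -0.0, 0.2]
opening: 0.996
```

Emit:
play_rows([
  [100, [-0.03, 0, 0], [0, 0, 0]],
  [100, [-0.08, 0, 0], [0, 0, 0]],
  [100, [-0.16, 0, 0], [0, 0, 0]],
  [100, [-0.26, 0, 0], [0, 0, 0]],
  [100, [-0.38, 0, 0], [0, 0, 0]],
  [100, [-0.5, 0, 0], [0, 0, 0]],
  [100, [-0.55, 0, 0], [0, 0, 0]],
  [100, [-0.55, 0, 0], [0, 0, 0]],
  [100, [-0.55, 0, 0], [0, 0, 0]],
])

```text
time: 20.53
eef_pos: [0.4997, -0.165, 0.2605]
tcp_rot: [0.51, -0.491, -0.508, -0.492]
contact_force: [-0.6, -0.4, -1.6]
opening: 1.004
```

```bash
python3 - <<'E'
from h import *
go([.5,-.165,.25],1.6)
c=snap('scene','s6.png'); w=snap('wrist','w6.png')
cv2.imwrite('pics/s6z.png',np.hstack([cv2.resize(c['color'][170:350,190:460],(480,320),interpolation=2),cv2.resize(w['color'],(320,240))[np.r_[:240,[239]*80]]])[:,:,::-1])
im=w['color'].astype(int); n,l,st,ce=cv2.connectedComponentsWithStats((im.max(-1)<70).astype(np.uint8))
for i in range(1,n):
    if 800<st[i,4]<6000: print(ce[i],st[i],onz(w,*ce[i],.12,True).round(3))
t=snap('top','t6.png'); print(proj(t,[.5,-.165,.11]))
E
```

```text
pos [ 0.4997 -0.165   0.2605] yaw 1.605 q6 -2.117 F [-0.56 -0.37 -1.55] T [ 0.001 -0.01   0.019] open 1.004 t 20.5333
shift [ 0.035 -0.001  0.   ] turn [ 0.003 -0.001  0.002]
[551.91670873 214.01009591] [ 528  159   75  130 1981] [0.481 0.041 0.12 ]
[322.04819864 221.8315482 ] [ 298  195   49   54 2054] [ 0.498 -0.165  0.12 ]
[ 17.31993665 298.15858246] [   0  199   47  210 5051] [ 0.595 -0.508  0.12 ]
(np.float64(378.5208595778585), np.float64(261.95188179017947))
```

View pics/s6z.png

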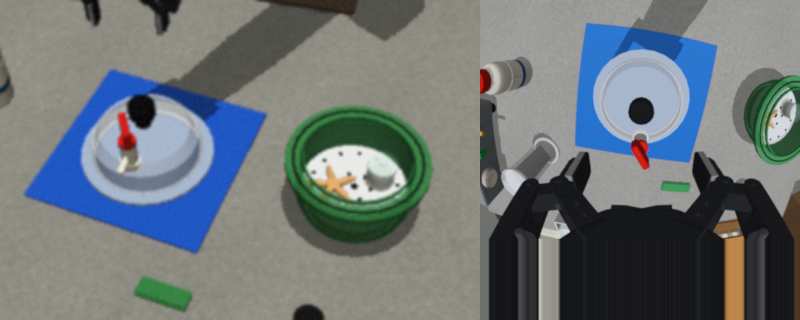

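The lid lies flat and centred on the mat, with the knob at (0.498,-0.165) against a mat centre of (0.501,-0.165). The tap is open, the contents and base haven't moved, and the gripper is clear.

```bash
python3 -c "
from plant import ctrl
print(ctrl.sign_off())"
```

```text
the job is handed in; nothing more can be done
None
```

The lid is off the desiccator and lying right way up on the blue mat with the vent tap open. I handed the job in at about 20.6 s; sign-off gave no verdict.

- **Tap:** I turned it 3.37 rad anticlockwise in one grip, with no slip and no stop felt. From the wing's direction I judge it started near 0.3 rad, so it should now stand at about 3.65 rad. I had no direct reading of the tap angle.
- **Lifting:** I gripped the knob and waited until about 14 s, roughly 8.5 s after the tap was open, then pulled gently. The lid came free at about 6 N, which is its own weight. The base stayed down.
- **Last checks:** The final pictures show the lid flat on the mat, with the knob at (0.498, -0.165) against a mat centre of (0.501, -0.165). The weighing bottle and starfish are in place, and the base and what the pictures show of the other bench items look undisturbed. The open gripper is at TCP height 0.26 m, well clear, with no significant force on it.
- **Not as planned:**
  - I entered one small shift with the wrong sign before gripping the tap. That left the tool about 3 mm off the wing's centre and caused side forces of about 7 N while turning.
  - I saw about 7 N sideways as the lid touched down, gone after release.

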